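Hold an oiled plaque in the curing light

ROBOT

A 6-joint arm with a two-finger parallel gripper is mounted at the origin on a cart in front of the work surface, level with it; the furniture and walls round the work are solid. World frame = base frame: x ahead of the robot, y to its left, z up, the work surface at z = 0. Lengths are in m, angles in rad, forces in N, time in s.
With the tool pointing down it reaches from about 0.425 to 0.95 m from the base axis. Payload 3.5 kg.
Tool frame: the origin (TCP) lies midway between the tips of the shut fingers; the grasp point (between the pads) lies 19 mm behind it; z points along the fingers, y is the line along which they close (so a half turn about z gives the same grasp; the last joint's range is limited). The gripper opens to 85 mm and grips with 20 to 120 N. Pads are 22 mm wide; open, the fingers measure 114 mm over their backs; the gripper's body (76 mm by 85 mm) begins 54 mm behind the grasp point. The pads swing forward as they close: fully open they stand 13 mm farther back than shut.
Start: joints at [1.183, 0.286, 1.577, -0, 1.279, -0.15], TCP at [0.159, 0.656, 0.231] pointing down, gripper open.
Joint ranges: [-2.77, 2.77], [-0.9, 2.22], [0.21, 2.48], [-1.53, 4.67], [0.24, 2.81], [-2.84, 2.84]. Speed limits (rad/s): [2.79, 2.79, 3.14, 3.14, 3.14, 3.14].

INTERFACE

Orientations are given as a unit quaternion [x, y, z, w].
In Python, from plant import * gives the robot as it stands.
- The arm moves only by the tool move_arm, never from a script. Its argument "moves" is a list of rows, each a list of 3 entries, a list of its own where there are three numbers: the opening, from 0 (shut) to 1 (fully open), then the shift along the tool's x, y, z in m, then the turn, a rotation vector about the tool's x, y, z in rad. A call has exactly 10 rows; each row shifts and turns the commanded pose from where the row before left it, along the tool's axes as they then stand; what a row does not reach is not made up. A row lasts 1/12 s, in which the tool goes at most 41.7 mm and 7.16 degrees, less where a joint would pass 70% of its speed; a pose out of reach is approached as far as the arm can. A call is refused whole if a number of a shift passes 0.0417 or a number of a turn 0.125, either way. A call with a gripper value outside its range is refused whole. The fingers move at their own pace and stop on an object; "grip_force" is the grip in N (left out, the last holds). Time passes only in rows, so rows that do not move let the fingers close, or fill a call up. It gives the time, the measured TCP pose, the force, the opening and the grip force at its end, in the units of the state.
- get_state(): the state, without advancing time (a new reading comes with each control period).
- read_camera(name): name is "side" or "top" or "wrist"; returns the picture (400x640x3 uint8, red, green, blue); there is no depth.
- camera_params(name): a dict with "fx", "fy", "cx", "cy" (pixels), "rvec" (rotation vector, rad) and "tvec" (3), from world to camera coordinates, as OpenCV has them; the wrist camera has in their place "tool_from_camera" (4x4, takes a point from camera to tool coordinates, whose origin is the TCP and whose axes are the flange's). Camera axes: x right, y down, z forward; pixel columns grow to the right and rows downward; lengths in m; the calibration is good to about 2 mm. A picture is of the moment at which its call begins: read the wrist's pose just before it. camera_params takes no time and is no camera call.
- sign_off(): hands the job in; it is judged then, once.
The state is a dict: "time": time; "qpos": joint angles; "dq": joint speeds; "joint_efforts": joint torques, N m; "eef_pos": TCP position; "tcp_rot": TCP orientation; "contact_force": force on the tool from outside, world axes, zero at the start; "wrist_torque": the same for the moment, N m; "opening": opening from 0.0 (shut) to 1.0 (fully open); "finger_force": force on a finger pad.
Only numpy, scipy, OpenCV 4.12 (cv2) and the standard library are available. Lean on these libraries where they do the work, as an engineer would, in place of code of your own. Each camera call takes 0.05 s, during which the arm holds its last target. There are 200 camera calls.

TASK

The wooden plaques standing in the slotted rack have wet finish on both broad faces and only their edges are dry. Slide the curing lamp's shutter fully open, then draw the round-topped plaque straight up out of its slot, gripping it by its two long side edges only, and hold it upright in the light, centred on the lamp's window, midway between lamp and reflector and square to the beam. Its wet faces must not be touched and it must not knock the lamp; leave the other two plaques standing in the rack, and finish still holding the plaque steady in the light.

Things in the scene. Friction and masses are not known exactly. Their poses are not given: they have to be found in the camera images.
- plaque: round-topped wooden plaque, 8 thick x 56 wide x 100 tall, 50 g; side edges straight to 72 mm, then a half circle. Broad faces wet (darker) but for a dry 7 mm margin; edges dry. Origin: centre of foot; x = across thickness, y = across width, z up. Foot on the rack's floor; cheeks hold its edges up to 28 mm above the foot with 1 mm play, 44 mm of straight edge is free above
- square_a: another plaque, same thickness and width but square-topped, 92 mm tall; leave it standing. Origin: centre of its foot, axes as for the plaque
- square_b: a second square-topped plaque, the same as the other; leave it standing
- rack: fixed plywood rack, 156 (x) x 82 x 40 mm tall, floor at 12 mm, two slotted cheeks; five pairs of slots 26 mm apart along its x. The three plaques stand 52 mm apart in the middle and end pairs, in any order, broad faces across x. Origin: centre of its underside, z up. A roll of tape and a lampshade hang over the bench beyond it: swing between rack and lamp close to the base
- lamp: fixed curing lamp. Origin: on the bench under the middle of the light gap, z up. Housing on the +y side (x -45 to 115, top at z 145 mm); its 58 mm square window at y +73 mm, behind the shutter plate and its guides (front at y +66), looks along -y at the 90 mm square reflector (front at y -62, lips to -54 at x +-48, top z 145). Beam along y at x 0, z 100 mm. Gap open to -x, +x and above
- beam_mid (a point): the middle of the light gap, on the beam axis, 100 mm above the bench; axes as for the lamp
- plaque_mid (a point): the middle of the round-topped plaque, 50 mm above its foot; axes as for the plaque
- knob (a point): point on the axis of the shutter's upright knob (16 mm diameter, 32 mm tall, top at 182 mm), 14 mm below its top and 18 mm above the 40 x 42 mm flange that carries it just over the housing. Moves with the shutter; axes as for the lamp
- shutter (a joint): shutter travel in m: 0 = closed (window covered), 0.070 = fully open against its stop; it slides along the lamp's +x, needs about 2 N, and stays where it is left
- plaque_field: the wet area of the round-topped plaque: the darker field of both broad faces, inset 7 mm from every edge; origin and axes as for the plaque

How it is judged:
By the outcome, as a careful person would: the job done as asked, in the order asked, and still so for the second after the job is handed in, while the arm keeps its last pose, push and grip.
It also fails if it takes over 61 s, if anything falls off the work surface, if the arm or the gripper's body presses on something with over 40 N, if the wrist force passes 120 N, or if a joint passes its speed limit or range.

## Working session

There is one attempt and no reset: what is moved stays moved. The work goes in short steps, Python scripts to look and compute and a tool call to move; the robot and the scene stay as the last step left them, time stands still between calls to the robot, and variables do not carry over. Pictures are saved under pics/ and viewed, at most 10 in all, crops included, and the job is handed in when it is done.

Besides the shell and the picture viewer there is one more tool, called by a JSON object that holds its "method" and its "body". move_arm: Moves the arm, as the interface text tells. Its arguments: {"type":"object","properties":{"moves":{"type":"array"},"grip_force":{"type":"number"}},"required":["moves"]}

```bash
mkdir -p pics; ls; python3 - <<'E'
from plant import *
import cv2
s=get_state(); print({k:(v.round(3).tolist() if hasattr(v,'round') and not isinstance(v,float) else v) for k,v in s.items()})
for n in ("top","side"):
    cv2.imwrite(f"pics/{n}0.png",cv2.cvtColor(read_camera(n),cv2.COLOR_RGB2BGR)); print(n,camera_params(n))
print(camera_params("wrist"))
E
```

```text
pics
{'time': 0.0, 'qpos': [1.183, 0.287, 1.578, 0.0, 1.279, -0.15], 'dq': [0.0, 0.0, -0.0, -0.001, -0.001, 0.0], 'joint_efforts': [0.0, -40.597, -29.263, -0.0, 0.006, 0.0], 'eef_pos': [0.159, 0.655, 0.23], 'tcp_rot': [0.119, 0.993, -0.001, -0.0], 'contact_force': [-0.309, 0.709, 0.248], 'wrist_torque': [0.046, -0.002, -0.032], 'finger_force': 0.0, 'opening': 1.0017937783917084}
top {'fx': 389.80149162682017, 'fy': 389.80149162682017, 'cx': 312.0649935122193, 'cy': 207.21916460138425, 'rvec': array([ 2.19795913, -2.17273096,  0.12145236]), 'tvec': array([0.03318558, 0.51426943, 1.00587306])}
side {'fx': 437.84514035525217, 'fy': 437.84514035525217, 'cx': 319.89753180094397, 'cy': 200.70926960601088, 'rvec': array([ 2.22333204e+00,  2.20911743e-03, -9.27940564e-03]), 'tvec': array([-0.49677429,  0.12817457,  1.34858859])}
{'fx': 293.9549638997606, 'fy': 293.9549638997606, 'cx': 317.0847799092523, 'cy': 195.9477807728193, 'tool_from_camera': array([[-5.42680521e-04, -9.64856053e-01, -2.62778429e-01,
         6.67065897e-02],
       [ 9.99999687e-01, -6.74858669e-04,  4.12747425e-04,
        -8.97821708e-05],
       [-5.75580152e-04, -2.62778123e-01,  9.64856117e-01,
        -1.43336629e-01],
       [ 0.00000000e+00,  0.00000000e+00,  0.00000000e+00,
         1.00000000e+00]])}
```

View pics/top0.png

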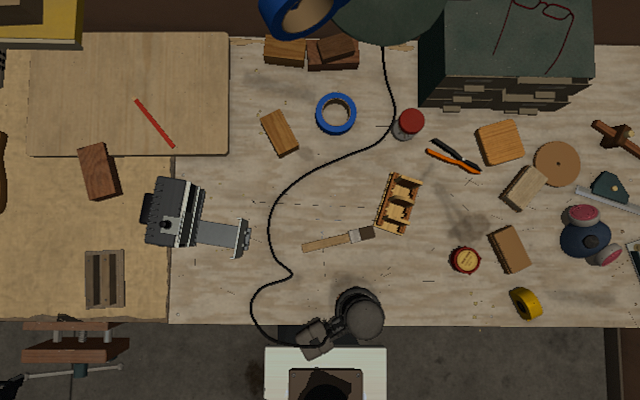

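View pics/side0.png

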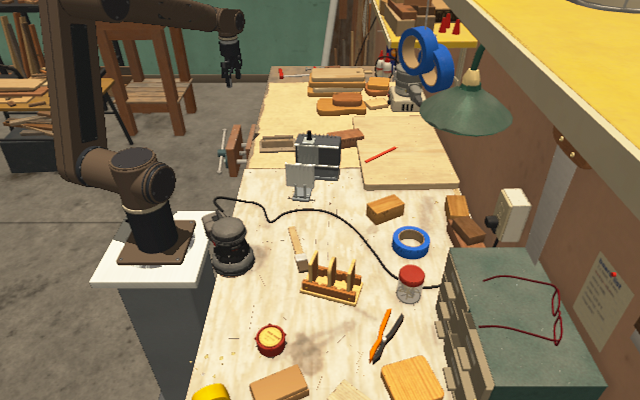

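The top view shows the rack at about (400,203), the lamp housing at (172,212), its reflector at (242,238) and the knob at (165,225). The side view shows the three plaques at about (315–350,270) and the lamp at (310,160). I'll zoom in on both.

```bash
cat > h.py <<'E'
from plant import *
import cv2, numpy as np
from scipy.spatial.transform import Rotation as R
def cam(n,st=None):
    p=camera_params(n); K=np.array([[p['fx'],0,p['cx']],[0,p['fy'],p['cy']],[0,0,1]])
    if n=='wrist':
        st=st or get_state(); T=np.eye(4); T[:3,:3]=R.from_quat(st['tcp_rot']).as_matrix(); T[:3,3]=st['eef_pos']
        W=T@p['tool_from_camera']; Rm=W[:3,:3].T; t=-Rm@W[:3,3]
    else: Rm=cv2.Rodrigues(p['rvec'])[0]; t=np.array(p['tvec'])
    return K,Rm,t
def proj(c,P):
    K,Rm,t=c; q=(np.atleast_2d(P)@Rm.T+t)@K.T; return q[:,:2]/q[:,2:]
def onz(c,uv,z):
    K,Rm,t=c; uv=np.atleast_2d(uv); d=np.c_[uv,np.ones(len(uv))]@np.linalg.inv(K).T@Rm; o=-Rm.T@t
    return o+d*((z-o[2])/d[:,2:])
def shot(n,f):
    st=get_state(); im=read_camera(n)[:,:,::-1].copy(); cv2.imwrite(f,im); return cam(n,st),im
E
python3 - <<'E'
from h import *
t=cv2.imread('pics/top0.png'); s=cv2.imread('pics/side0.png')
z=lambda im,x,y,w,h:cv2.resize(im[y:y+h,x:x+w],(400,300),interpolation=cv2.INTER_CUBIC)
cv2.imwrite('pics/c0.png',np.vstack([np.hstack([z(t,130,165,132,99),z(t,350,160,100,75)]),np.hstack([z(s,260,120,100,75),z(s,285,240,100,75)])]))
c=cam('top')
print(onz(c,[[400,203]],.0),onz(c,[[172,212],[242,238]],.145),onz(c,[165,225],.182))
print(-c[1].T@c[2], proj(c,[get_state()['eef_pos']]))
E
```

```text
[[ 0.53038776 -0.19986761  0.        ]] [[0.48771728 0.3641984  0.145     ]
 [0.4297634  0.20197063 0.145     ]] [[0.45611835 0.36580458 0.182     ]]
[0.42136888 0.06031431 1.04697917] [[  3.55460753 371.32960416]]
```

View pics/c0.png

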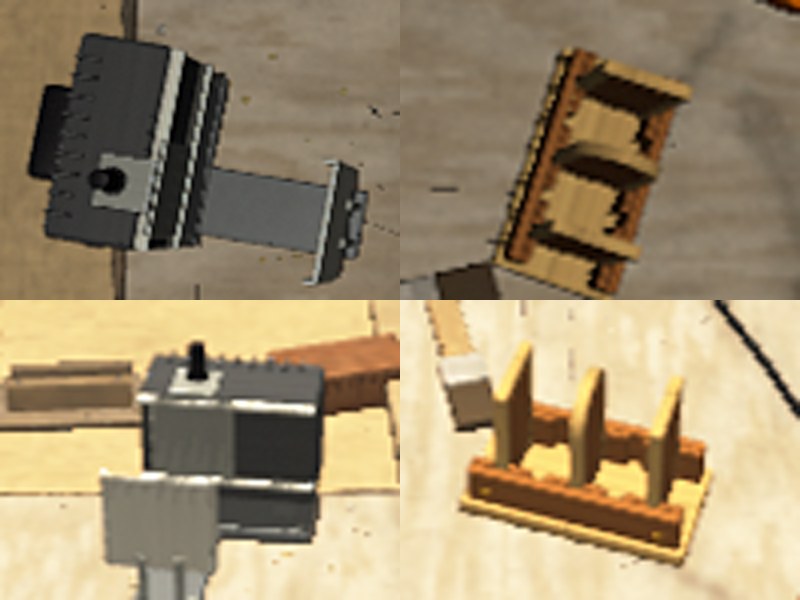

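The crop confirms the round-topped plaque is the middle one, between the two flat-topped plaques. The knob sits on the housing's near half with the shutter closed. Next I'll work out rough yaws and head for the lamp.

```bash
python3 - <<'E'
from h import *
c=cam('top'); y=lambda d:np.degrees(np.arctan2(d[1],d[0]))
L=lambda p:[130+p[0]*.33,165+p[1]*.33]; Q=lambda p:[350+(p[0]-400)*.25,160+p[1]*.25]
a=onz(c,[L((137,248)),L((180,50)),L((47,235)),L((88,35)),L((310,285)),L((335,160))],.145); print(a, y(a[1]-a[0]),y(a[3]-a[2]),y(a[5]-a[4]))
k=onz(c,[L((108,180))],.18); print(k)
b=onz(c,[Q((500,262)),Q((563,50)),],.0);print(b,y(b[1]-b[0]))
b=onz(c,[Q((510,258)),Q((575,50)),Q((600,293)),Q((660,130))],.04);print(b,y(b[1]-b[0]),y(b[3]-b[2]))
b=onz(c,[Q((557,155)),Q((655,180))],.095);print(b,y(b[1]-b[0]))
E
```

```text
[[0.40798167 0.35351921 0.145     ]
 [0.55919877 0.32712817 0.145     ]
 [0.41703161 0.4212649  0.145     ]
 [0.56981788 0.39755484 0.145     ]
 [0.38155521 0.22278817 0.145     ]
 [0.47621657 0.20654476 0.145     ]] -9.899790720077744 -8.821055441373476 -9.7368387229584
[[0.45753833 0.36516817 0.18      ]]
[[ 0.46855763 -0.13154199  0.        ]
 [ 0.61380476 -0.17529185  0.        ]] -16.762815276036775
[[ 0.46942294 -0.1307299   0.04      ]
 [ 0.60656738 -0.17420882  0.04      ]
 [ 0.44741992 -0.18915804  0.04      ]
 [ 0.55436226 -0.22967148  0.04      ]] -17.590182904393288 -20.748412225970597
[[ 0.53069987 -0.14969504  0.095     ]
 [ 0.51596913 -0.21031766  0.095     ]] -103.65765238545163
```

{"method": "move_arm", "body": {"moves": [[1,[-0.0325,-0.019,-0.004],[0,0,0]],[1,[-0.0325,-0.019,-0.004],[0,0,0]],[1,[-0.0325,-0.019,-0.004],[0,0,0]],[1,[-0.0325,-0.019,-0.004],[0,0,0]],[1,[-0.0325,-0.019,-0.004],[0,0,0]],[1,[-0.0325,-0.019,-0.004],[0,0,0]],[1,[-0.0325,-0.019,-0.004],[0,0,0]],[1,[-0.0325,-0.019,-0.004],[0,0,0]],[1,[-0.0325,-0.019,-0.004],[0,0,0]],[1,[-0.0325,-0.019,-0.004],[0,0,0]]]}}

```text
time: 0.93
eef_pos: [0.4308, 0.3932, 0.271]
tcp_rot: [0.119, 0.993, -0.0, -0.0]
contact_force: [0.1, 1.2, 0.4]
opening: 0.999
finger_force: 0.0
```

{"method": "move_arm", "body": {"moves": [[1,[0,0,0],[0,0,0.12]],[1,[0,0,0],[0,0,0.12]],[1,[0,0,0],[0,0,0.12]],[1,[0,0,0],[0,0,0.12]],[1,[0,0,0],[0,0,0.12]],[1,[0,0,0],[0,0,0.12]],[1,[0,0,0],[0,0,0.12]],[1,[0,0,0],[0,0,0.12]],[1,[0,0,0],[0,0,0.12]],[1,[0,0,0],[0,0,0.12]]]}}

```text
time: 1.77
eef_pos: [0.4298, 0.3946, 0.2706]
tcp_rot: [0.661, 0.751, -0.001, -0.0]
contact_force: [0.1, -0.2, 1.0]
opening: 0.997
finger_force: 0.0
```

{"method": "move_arm", "body": {"moves": [[1,[0,0,0],[0,0,0.098]],[1,[0,0,0],[0,0,0.098]],[1,[0,0,0],[0,0,0.097]],[1,[-0.012,0.0155,0],[0,0,0]],[1,[-0.012,0.0155,0],[0,0,0]],[1,[0,0,0],[0,0,0]],[1,[0,0,0],[0,0,0]],[1,[0,0,0],[0,0,0]],[1,[0,0,0],[0,0,0]],[1,[0,0,0],[0,0,0]]]}}

```text
time: 2.6
eef_pos: [0.4563, 0.3666, 0.2712]
tcp_rot: [0.761, 0.649, -0.0, -0.0]
contact_force: [-0.1, -0.4, 0.5]
opening: 0.999
finger_force: 0.0
```

```bash
python3 - <<'E'
from h import *
s=get_state();print(s['eef_pos'],R.from_quat(s['tcp_rot']).as_matrix().round(3).tolist())
c,im=shot('wrist','pics/w1.png'); print(proj(c,[[.457,.366,.182]]))
E
```

```text
[0.45631226 0.36663421 0.27123344] [[0.158, 0.987, -0.0], [0.987, -0.158, 0.0], [0.0, -0.0, -1.0]]
[[318.4116952  200.27134878]]
```

View pics/w1.png

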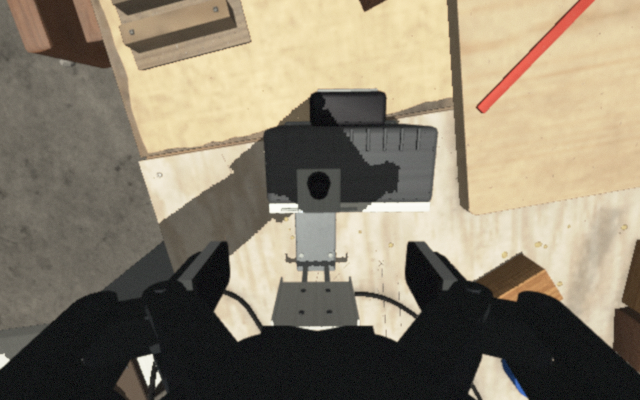

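The wrist view shows the knob top near (318,181) on its grey flange, the white front rail from (267,208) to (430,211), and the reflector's front face at about (272–358, 283–326).

```bash
python3 - <<'E'
from h import *
c=cam('wrist'); im=cv2.imread('pics/w1.png'); g=cv2.cvtColor(im,cv2.COLOR_BGR2GRAY)
y=lambda d:np.degrees(np.arctan2(d[1],d[0]))
# rail: bright pixels rows 198-216
pts=[]
for u in range(345,428,3):
    r=np.where(g[196:220,u]>150)[0]; pts.append((u,196+r.min(),196+r.max()))
pts=np.array(pts); print(pts[::5].tolist())
for k in (1,2):
    f=np.polyfit(pts[:,0],pts[:,k],1); e=onz(c,[[267,np.polyval(f,267)],[430,np.polyval(f,430)]],.145); print(e,y(e[1]-e[0]))
for r in (195,202,206): print(r,''.join(f'{v:4d}' for v in g[r,262:272]),'|',''.join(f'{v:4d}' for v in g[r,424:440]))
print(g[165:206:2,300:342:2])
for u in (285,300,345): print(u,g[270:335:2,u])
for r in (300,316): print(r,g[r,266:282],g[r,350:366])
E
```

```text
[[345, 212, 219], [360, 212, 219], [375, 202, 219], [390, 202, 219], [405, 202, 219], [420, 202, 219]]
[[0.40271442 0.34242412 0.145     ]
 [0.56070459 0.34024295 0.145     ]] -0.7909584948527122
[[0.40317311 0.34463643 0.145     ]
 [0.55947966 0.31952019 0.145     ]] -9.128584584030788
195   90  89  90  91  82  70  81  88  93  98 |   99 100  99 100  99  97  91 119 182 221 228 229 231 231 231 229
202   87  89  85  89  90  90  89  90  97  98 |  221 221 218 219 225 225 220 220 221 223 226 226 229 231 229 231
206   85  84  84  88  90  89 112 219 252 253 |  249 248 248 248 248 242 226 230 231 230 230 229 227 228 229 228
[[44 45 45 41 44 43 44 41 44 40 41 40 41 45 42 44 45 43 41 42 41]
 [42 40 43 44 48 42 46 49 44 42 48 44 47 45 44 43 44 46 46 41 41]
 [70 71 68 69 68 71 72 71 73 71 73 71 75 73 74 74 74 75 73 73 59]
 [81 83 82 86 81 84 80 73 67 52 57 69 81 83 84 84 83 83 84 82 64]
 [85 83 85 82 86 77 40 23 23 19 21 24 33 72 82 86 83 81 86 81 65]
 [84 86 83 84 75 36 18 19 12  9  5 11 23 34 74 83 80 83 82 79 64]
 [85 84 83 81 48 17  2 11 22 10 13 19 12 14 36 82 79 85 82 79 65]
 [84 84 86 82 
[... 899 characters left out ...]
 80 82 98]]
285 [221 220 215 215 217 214 131  96  95  94  93  96  93  95  93  92  92  92
  94  91  94  93  90  92  93  90  91  92  29  18  15  22  18]
300 [159 214 215 211 208 209 127  92  92  90  79  89  93  91  94  93  90  94
  93  94  64  42  81  87  90  93  92  88 164  66  16  18  21]
345 [229 227 227 226 221 214 108  96  93  95  96  96  91  93  96  95  93  92
  93  91  95  92  93  95  91  92  94  89  34  21  23  18  19]
300 [218 221 223 224 224 225 227 225 219 174 106  92  86  92  96  97] [ 93  93  89  92  97 141 200 221 219 215 211 211 209 212 213 217]
316 [224 225 224 224 222 188 117  95  91  90  90  92  94  95  93  93] [ 91  94  92  94  92  87  94  99 132 191 215 216 218 223 226 229]
```

```bash
python3 - <<'E'
from h import *
c=cam('wrist')
print(onz(c,[[319,189.5]],.182),onz(c,[[319,180]],.15))
a=onz(c,[[299,168.5],[340,168.5]],.15);print(a,np.linalg.norm(a[1]-a[0]))
C=np.array([.457,.366]); 
for k in (onz(c,[[319,189.5]],.182)[0],onz(c,[[319,180]],.15)[0]):
    Rm=R.from_quat(get_state()['tcp_rot']).as_matrix(); print(Rm.T@(k-get_state()['eef_pos']))
t=cv2.imread('pics/top0.png'); print(cv2.cvtColor(t,6)[212:236,155:182])
E
```

```text
[[0.45895549 0.37491245 0.182     ]] [[0.45928601 0.37590108 0.15      ]]
[[0.44299909 0.38934583 0.15      ]
 [0.47983093 0.38342091 0.15      ]] 0.03730534348581848
[0.00860603 0.00127812 0.0892872 ]
[0.00963397 0.00145368 0.12128719]
[[ 53  54  53  53  56  56  55  55  54  56  57  56  56  56  56  57  58  58
   59  57  56  58  59  55  34  97 156]
 [ 53  53  54  53  55  54  55  55  55  55  57  54  55  55  55  55  57  58
   58  58  56  59  56  47  28 124 169]
 [ 50  54  53  55  57  55  53  54  53  50  51  51  52  54  53  57  57  58
   57  56  58  58  48  33  19 122 168]
 [ 52  54  48  55  55  55  54  51  64  78  78  79  69  49  50  49  51  53
   54  54  55  59  59  48  17 120 153]
 [ 60  51  34  56  58  54  53  49  93 132 128 128 110  75  73  73  76  78
   72  51  52  53  50  36  42 131 155]
 [ 45  47  49  55  55  53  52  50  89 121 117 116 118 120 121 124 130 131
  113  78  77  76  77  70  98 149 152]
 [ 54  53  53  55  56  53  52  63 100 122 119 119 120 121 120 119 118 118
  119 123 122 128 130 132 131 138 112]
 [ 54  54  54  56  54  54  54  73 110 120 111 112 109 110 118 120 118 11
[... 1149 characters left out ...]
 119 136 111 106 137]
 [ 55  55  54  54  50  84 118 119 118 122 123 126 126 125 123 122 121 120
  120 120 120 121 120 144 120 129 161]
 [ 55  57  56  54  48 100 133 122 121 121 120 120 121 122 122 120 122 122
  121 121 122 123 129 124  69 120 148]
 [ 56  56  54  56  47  92 125 117 114 109 112 115 119 125 124 123 123 123
  123 122 123 123 144 126  24  87 101]
 [ 56  56  55  55  54  53  49  49  37  30  56  78  99 120 118 114 115 118
  123 131 126 122 144 123  23  46  39]
 [ 56  56  56  56  56  56  56  55  58  57  54  54  51  46  45  49  67  84
  107 129 117 114 135 110  70  92  29]
 [ 55  55  55  56  56  58  59  59  59  58  57  58  57  59  59  55  54  55
   51  36  16  85 122  78 137 164  25]]
```

{"method": "move_arm", "body": {"moves": [[1,[0.009,0.0015,0.01],[0,0,0]],[1,[0,0,0.02],[0,0,0]],[1,[0,0,0.025],[0,0,0]],[1,[0,0,0.025],[0,0,0]],[1,[0,0,0.02],[0,0,0]],[1,[0,0,0.012],[0,0,0]],[1,[0,0,0],[0,0,0]],[0.1,[0,0,0],[0,0,0]],[0.1,[0,0,0],[0,0,0]],[0.1,[0,0,0],[0,0,0]]], "grip_force": 30}}

```text
time: 3.48
eef_pos: [0.4609, 0.3755, 0.1614]
tcp_rot: [0.761, 0.648, 0.002, 0.0]
contact_force: [-0.4, 0.5, 0.0]
opening: 0.605
finger_force: 0.0
```

{"method": "move_arm", "body": {"moves": [[0.1,[0,0,0],[0,0,0]],[0.1,[0,0,0],[0,0,0]],[0.1,[0,0,0],[0,0,0]],[0.1,[0,0,0],[0,0,0]],[0.1,[0,0,0],[0,0,0]],[0.1,[0,0,0],[0,0,0]],[0.1,[0,0,0],[0,0,0]],[0.1,[0,0,0],[0,0,0]],[0.1,[0,0,0],[0,0,0]],[0.1,[0,0,0],[0,0,0]]]}}

```text
time: 4.32
eef_pos: [0.4601, 0.3751, 0.1604]
tcp_rot: [0.761, 0.648, 0.001, 0.0]
contact_force: [-1.7, 0.4, 5.1]
opening: 0.172
finger_force: 29.4
```

{"method": "move_arm", "body": {"moves": [[0.1,[0,0.004,0],[0,0,0]],[0.1,[0,0.008,0],[0,0,0]],[0.1,[0,0.008,0],[0,0,0]],[0.1,[0,0.008,0],[0,0,0]],[0.1,[0,0.008,0],[0,0,0]],[0.1,[0,0.008,0],[0,0,0]],[0.1,[0,0.008,0],[0,0,0]],[0.1,[0,0.008,0],[0,0,0]],[0.1,[0,0.005,0],[0,0,0]],[0.1,[0,0.002,0],[0,0,0]]]}}

```text
time: 5.15
eef_pos: [0.523, 0.3657, 0.1603]
tcp_rot: [0.762, 0.648, -0.003, -0.004]
contact_force: [-16.0, 3.6, 11.5]
opening: 0.173
finger_force: 30.7
```

{"method": "move_arm", "body": {"moves": [[0.1,[0,0.002,0],[0,0,0]],[0.1,[0,0.002,0],[0,0,0]],[0.1,[0,0.001,0],[0,0,0]],[0.1,[0,0.001,0],[0,0,0]],[0.1,[0,0,0],[0,0,0]],[0.1,[0,0,0],[0,0,0]],[0.1,[0,0,0],[0,0,0]],[0.1,[0,0,0],[0,0,0]],[0.1,[0,0,0],[0,0,0]],[0.1,[0,0,0],[0,0,0]]]}}

```text
time: 5.98
eef_pos: [0.5231, 0.3657, 0.1602]
tcp_rot: [0.761, 0.649, -0.008, -0.007]
contact_force: [-24.9, 3.6, 16.8]
opening: 0.171
finger_force: 31.9
```

{"method": "move_arm", "body": {"moves": [[0.1,[0,-0.004,0],[0,0,0]],[0.1,[0,-0.003,0],[0,0,0]],[1,[0,0,0],[0,0,0]],[1,[0,0,0],[0,0,0]],[1,[0,0,0],[0,0,0]],[1,[0,0,0],[0,0,0]],[1,[0,0,-0.025],[0,0,0]],[1,[0,0,-0.03],[0,0,0]],[1,[0,0,-0.03],[0,0,0]],[1,[0,0,-0.025],[0,0,0]]]}}

```text
time: 6.82
eef_pos: [0.5256, 0.364, 0.2709]
tcp_rot: [0.762, 0.648, 0.0, 0.0]
contact_force: [-0.0, 1.0, 0.4]
opening: 0.997
finger_force: 0.0
```

```bash
python3 - <<'E'
from h import *
s=get_state();print(s['eef_pos'],s['tcp_rot'])
c,im=shot('wrist','pics/w2.png'); print(onz(c,[[319,189.5]],.182))
ct,t=shot('top','pics/t2.png')
cv2.imwrite('pics/w2v.png',np.hstack([im[90:390,200:460],cv2.resize(t[165:265,130:270],(420,300),interpolation=2)]))
E
```

```text
[0.52556288 0.3639551  0.27092512] [7.61598520e-01 6.48049018e-01 3.44746678e-04 2.13712748e-04]
[[0.52829297 0.3723463  0.182     ]]
```

View pics/w2v.png

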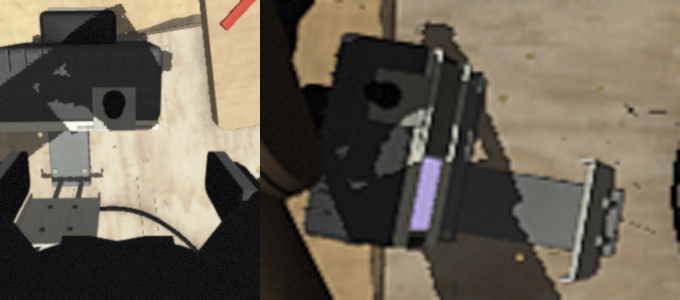

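The shutter has moved: the lilac window is visible and the knob is now at about (313,193) in the wrist image. I'll measure the travel with the same blob method.

```bash
python3 - <<'E'
from h import *
st=get_state(); c2=cam('wrist',st)
im=cv2.imread('pics/w2.png'); g=cv2.cvtColor(im,6)
sub=g[175:222,290:340]; print(sub[::3,::2])
m=(g<55)&(np.indices(g.shape)[0]>178)&(np.indices(g.shape)[0]<215)&(np.indices(g.shape)[1]>296)&(np.indices(g.shape)[1]<330)
n,l,s,ce=cv2.connectedComponentsWithStats(m.astype('uint8')); i=1+s[1:,4].argmax(); print(s[i],ce[i])
w=onz(c2,[[s[i][0]+s[i][2]/2,s[i][1]+s[i][3]-10]],.182)[0]; print(w)
d=w[:2]-[.459,.3749]; print(d@[.987,-.158],d@[.158,.987])
t=cv2.imread('pics/t2.png'); ct=cam('top')
# purple window top edge
b,gg,r=cv2.split(t.astype(int)); m=((b-gg>25)&(b>120))[165:265,130:270]; v,u=np.where(m); rect=cv2.minAreaRect(np.float32(np.c_[u+130,v+165])); print(rect,onz(ct,cv2.boxPoints(rect),.129),onz(ct,cv2.boxPoints(rect),.1))
E
```

```text
[[ 40  44  43  43  43  42  42  41  40  40  36  36  38  42  44  41  40  41
   44  41  41  42  41  41  38]
 [ 41  61  75  70  70  73  72  72  74  74  72  76  71  72  75  73  74  76
   76  75  77  75  72  47  41]
 [ 43  63  81  82  79  80  77  80  73  43  28  25  11  21  34  57  76  80
   80  80  76  78  73  47  40]
 [ 36  65  79  76  79  80  77  54  24  23   8   9  10  18  18  15  32  72
   76  75  80  75  75  44  38]
 [ 41  60  79  79  76  79  70  21  14   6  12  17  17   5  14  13  13  36
   77  76  78  78  75  44  42]
 [ 42  61  79  79  80  75  53  15  11  12  16  16  18  15  13  14  22  24
   69  78  77  76  73  44  38]
 [ 43  62  78  81  79  79  47  19  14   4  14  15  18  12  16   8  15  16
   71  79  76  77  72  44  37]
 [ 41  57  79  80  80  76  71  13  18  19  16  18  15  15  12  14  12  44
   74  78  81  78  75  40  44]
 [ 40  49  79  78  77  76  77  43  16  20  14  16  13   5  10  16  25  73
   74  77  75  75  73  44  40]
 [ 76  57  79  75  79  78  75  60   6   9  11  20  22  14  12   8  48  73
   79  79  77  78  71  43  36]
 [100  91  82  82  79  76  77  75  46  20   8  15 
[... 399 characters left out ...]
 207 169  75  76  77  75  79  76  78  76  75
   75  80  80  78  76  77  77]
 [228 229 219 225 226 224 224 224 226 201 124 126 131 133 136 138 141 129
  149 146 147 144 148 172 169]]
[302 180  24  29 536] [313.38246269 193.56716418]
[0.52570292 0.36527517 0.182     ]
0.06735650323161593 0.001039350864477475
((184.7461700439453, 229.33262634277344), (6.4553680419921875, 24.69879913330078), 10.784297943115234) [[0.42169704 0.34992283 0.129     ]
 [0.47843325 0.34148796 0.129     ]
 [0.47577556 0.32661722 0.129     ]
 [0.41905054 0.33513859 0.129     ]] [[0.42170741 0.35907189 0.1       ]
 [0.48023598 0.35037055 0.1       ]
 [0.47749433 0.33503003 0.1       ]
 [0.4189773  0.3438206  0.1       ]]
```

The travel measures about 67.5 mm, and the upward force hints that the fingertips may have rubbed. I'll grip again a little higher and push to the stop.

{"method": "move_arm", "body": {"moves": [[1,[0.001,0,0.02],[0,0,0]],[1,[0,0,0.03],[0,0,0]],[1,[0,0,0.03],[0,0,0]],[1,[0,0,0.024],[0,0,0]],[1,[0,0,0],[0,0,0]],[0.1,[0,0,0],[0,0,0]],[0.1,[0,0,0],[0,0,0]],[0.1,[0,0,0],[0,0,0]],[0.1,[0,0,0],[0,0,0]],[0.1,[0,0,0],[0,0,0]]]}}

```text
time: 7.75
eef_pos: [0.526, 0.3657, 0.1673]
tcp_rot: [0.761, 0.648, 0.002, 0.0]
contact_force: [-0.4, 0.3, 0.2]
opening: 0.301
finger_force: 0.0
```

{"method": "move_arm", "body": {"moves": [[0.1,[0,0,0],[0,0,0]],[0.1,[0,0,0],[0,0,0]],[0.1,[0,0,0],[0,0,0]],[0.1,[0,0,0],[0,0,0]],[0.1,[0,0,0],[0,0,0]],[0.1,[0,0,0],[0,0,0]],[0.1,[0,0,0],[0,0,0]],[0.1,[0,0,0],[0,0,0]],[0.1,[0,0,0],[0,0,0]],[0.1,[0,0,0],[0,0,0]]]}}

```text
time: 8.58
eef_pos: [0.5229, 0.3662, 0.1673]
tcp_rot: [0.761, 0.648, -0.002, -0.002]
contact_force: [-7.7, 0.5, 7.1]
opening: 0.169
finger_force: 29.3
```

{"method": "move_arm", "body": {"moves": [[0.1,[0,0.002,0],[0,0,0]],[0.1,[0,0.002,0],[0,0,0]],[0.1,[0,0.002,0],[0,0,0]],[0.1,[0,0.002,0],[0,0,0]],[0.1,[0,0,0],[0,0,0]],[0.1,[0,0,0],[0,0,0]],[0.1,[0,0,0],[0,0,0]],[0.1,[0,0,0],[0,0,0]],[0.1,[0,0,0],[0,0,0]],[0.1,[0,0,0],[0,0,0]]]}}

```text
time: 9.42
eef_pos: [0.5233, 0.3662, 0.1671]
tcp_rot: [0.761, 0.649, -0.009, -0.008]
contact_force: [-27.4, 1.1, 16.4]
opening: 0.166
finger_force: 30.9
```

The TCP is stopped at the same place again under 27 N, so the shutter is against its stop. Next I'll release and swing over to the rack.

{"method": "move_arm", "body": {"moves": [[0.1,[0,-0.005,0],[0,0,0]],[0.1,[0,-0.004,0],[0,0,0]],[0.1,[0,0,0],[0,0,0]],[1,[0,0,0],[0,0,0]],[1,[0,0,0],[0,0,0]],[1,[0,0,0],[0,0,0]],[1,[0,0,-0.03],[0,0,0]],[1,[0,0,-0.04],[0,0,0]],[1,[0,0,-0.04],[0,0,0]],[1,[-0.02,0.003,-0.02],[0,0,0]]]}}

```text
time: 10.25
eef_pos: [0.5256, 0.3475, 0.301]
tcp_rot: [0.761, 0.649, 0.004, 0.001]
contact_force: [0.2, 0.4, 2.1]
opening: 0.999
finger_force: 0.0
```

{"method": "move_arm", "body": {"moves": [[1,[-0.038,0.006,0],[0,0,0]],[1,[-0.038,0.006,0],[0,0,0]],[1,[-0.038,0.006,0],[0,0,0]],[1,[-0.038,0.006,0],[0,0,0]],[1,[-0.038,0.006,0],[0,0,0]],[1,[-0.038,0.006,0],[0,0,0]],[1,[-0.038,0.006,0],[0,0,0]],[1,[-0.038,0.006,0],[0,0,0]],[1,[-0.038,0.006,0],[0,0,0]],[1,[-0.038,0.006,0],[0,0,0]]]}}

```text
time: 11.08
eef_pos: [0.5224, -0.0418, 0.2952]
tcp_rot: [0.762, 0.648, 0.0, 0.0]
contact_force: [1.2, -0.9, -0.5]
opening: 1.001
finger_force: 0.0
```

{"method": "move_arm", "body": {"moves": [[1,[-0.038,0.006,0],[0,0,0]],[1,[-0.038,0.006,0],[0,0,0]],[1,[-0.038,0.006,0],[0,0,0]],[1,[-0.025,0.004,0],[0,0,0]],[1,[0,0,0],[0,0,-0.12]],[1,[0,0,0],[0,0,-0.12]],[1,[0,0,0],[0,0,-0.12]],[1,[0,0,0],[0,0,-0.12]],[1,[0,0,0],[0,0,-0.12]],[1,[0,0,0],[0,0,-0.12]]]}}

```text
time: 11.92
eef_pos: [0.5222, -0.1809, 0.2949]
tcp_rot: [0.482, 0.876, -0.0, 0.0]
contact_force: [-0.5, -0.9, 0.1]
opening: 1.0
finger_force: 0.0
```

{"method": "move_arm", "body": {"moves": [[1,[0,0,0],[0,0,-0.12]],[1,[0,0,0],[0,0,-0.12]],[1,[0,0,0],[0,0,-0.12]],[1,[0,0,0],[0,0,-0.12]],[1,[0,0,0],[0,0,-0.12]],[1,[0,0,0],[0,0,-0.12]],[1,[0,0,0],[0,0,0]],[1,[0,0,0],[0,0,0]],[1,[0,0,0],[0,0,0]],[1,[0,0,0],[0,0,0]]]}}

```text
time: 12.75
eef_pos: [0.5222, -0.1804, 0.2952]
tcp_rot: [0.146, 0.989, -0.0, -0.0]
contact_force: [-1.0, -0.2, 0.4]
opening: 1.002
finger_force: 0.0
```

```bash
python3 - <<'E'
from h import *
s=get_state();print(s['time'],s['eef_pos'],s['tcp_rot'])
c,im=shot('wrist','pics/w3.png'); ct,t=shot('top','pics/t3.png')
x=np.array([.987,-.158,0]);
print(proj(c,[[.523,-.18,.112]]))
E
```

```text
12.75 [ 0.52215848 -0.18040034  0.29520787] [ 1.45860669e-01  9.89305142e-01 -5.21530535e-06 -2.35555801e-05]
[[317.60117727 177.60240601]]
```

View pics/w3.png

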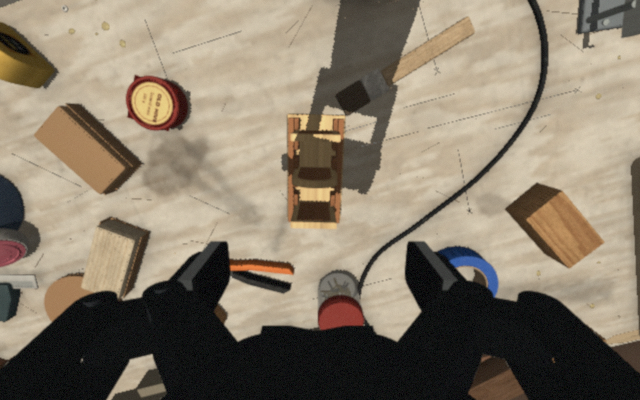

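The rack is at about (288–344, 112–228) and nearly aligned with the tool. I'll zoom in on it.

```bash
python3 - <<'E'
import cv2
im=cv2.imread('pics/w3.png')[105:235,270:360]; im=cv2.convertScaleAbs(im,alpha=1.6,beta=15)
cv2.imwrite('pics/w3c.png',cv2.resize(im,None,fx=4.6,fy=4.6,interpolation=cv2.INTER_CUBIC))
E
```

```text
(no output)
```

View pics/w3c.png

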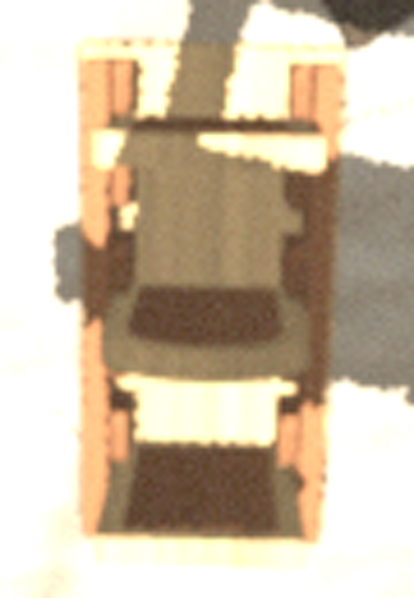

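```bash
python3 - <<'E'
from h import *
st=get_state(); c=cam('wrist',st); F=lambda p:[270+p[0]/4.6,105+p[1]/4.6]
Rm=R.from_quat(st['tcp_rot']).as_matrix(); yw=lambda d:np.degrees(np.arctan2(d[1],d[0]))
print('tool y yaw',yw(Rm[:,1]))
q=onz(c,[F((80,60)),F((85,537)),F((345,60)),F((318,537))],.04); print(q.round(4),[yw(q[1]-q[0]),yw(q[3]-q[2])],np.linalg.norm(q[0]-q[2]),np.linalg.norm(q[1]-q[3]),np.linalg.norm(q[0]-q[1]))
print('rack centre',q.mean(0))
a=onz(c,[F((207,380))],.112)[0]; print('apex far',a)
e=onz(c,[F((103,325)),F((312,325))],.085); print('edges',e,np.linalg.norm(e[1]-e[0]),e.mean(0))
f=onz(c,[F((97,165)),F((328,165))],.104); print('near sq',f,np.linalg.norm(f[1]-f[0]),f.mean(0),yw(f[1]-f[0]))
for w in (q.mean(0),a,e.mean(0),f.mean(0)): print(Rm.T@(w-st['eef_pos']))
# top camera
t=cv2.imread('pics/top0.png')
E
```

```text
tool y yaw 73.27367917220162
[[ 0.4497 -0.199   0.04  ]
 [ 0.5872 -0.2428  0.04  ]
 [ 0.4715 -0.1267  0.04  ]
 [ 0.6083 -0.173   0.04  ]] [np.float64(-17.656940110543225), np.float64(-18.68216431865916)] 0.07551518088663473 0.07293071956601087 0.14433775174236213
rack centre [ 0.52915463 -0.18539708  0.04      ]
apex far [ 0.53331831 -0.18610204  0.112     ]
edges [[ 0.5171435  -0.21028807  0.085     ]
 [ 0.53317978 -0.15704931  0.085     ]] 0.05560151054285808 [ 0.52516164 -0.18366869  0.085     ]
near sq [[ 0.47577849 -0.19676007  0.104     ]
 [ 0.49203319 -0.14278496  0.104     ]] 0.05636956393622169 [ 0.48390584 -0.16977251  0.104     ] 73.24023431843081
[-0.00817329 -0.00286371  0.25528388]
[-0.01236535 -0.00234387  0.18328395]
[-0.00385285 -0.00235973  0.21028376]
[ 0.03965633 -0.00092581  0.19128269]
```

The round plaque's centre is about (0.5295, -0.185). That agrees with the rack centre to within 1 mm, and the tool's y yaw is within 1°. I'll correct the offset, descend and grip its side edges.

{"method": "move_arm", "body": {"moves": [[1,[-0.008,-0.0027,0.017],[0,0,0.012]],[1,[0,0,0.03],[0,0,0]],[1,[0,0,0.035],[0,0,0]],[1,[0,0,0.035],[0,0,0]],[1,[0,0,0.035],[0,0,0]],[1,[0,0,0.035],[0,0,0]],[1,[0,0,0.03],[0,0,0]],[1,[0,0,0.02],[0,0,0]],[1,[0,0,0.01],[0,0,0]],[1,[0,0,0],[0,0,0]]], "grip_force": 25}}

```text
time: 13.68
eef_pos: [0.5273, -0.1842, 0.0456]
tcp_rot: [0.151, 0.989, 0.001, -0.003]
contact_force: [-0.3, 0.0, -0.5]
opening: 0.998
finger_force: 0.0
```

```bash
python3 - <<'E'
from h import *
s=get_state();print(s['time'],s['eef_pos'],s['contact_force'])
c,im=shot('wrist','pics/w4.png'); cs,t=shot('side','pics/s4.png')
cv2.imwrite('pics/v4.png',np.hstack([im[:, 120:520],cv2.resize(t[205:325,265:385],(400,400),interpolation=2)]))
E
```

```text
13.6833 [ 0.52727385 -0.18417559  0.04560198] [-0.25288552  0.04317652 -0.50881987]
```

View pics/v4.png

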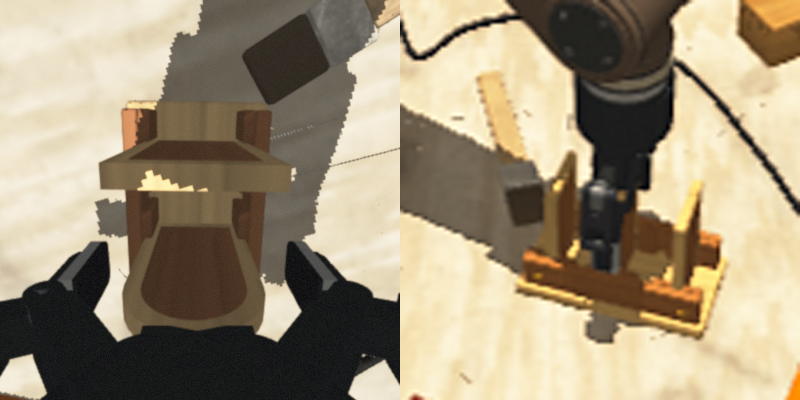

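The pads straddle the round plaque evenly, at columns 109 and 288 with the plaque centre near 195. I'll close the gripper now.

{"method": "move_arm", "body": {"moves": [[1,[0,0,0],[0,0,0]],[0.4,[0,0,0],[0,0,0]],[0.4,[0,0,0],[0,0,0]],[0.4,[0,0,0],[0,0,0]],[0.4,[0,0,0],[0,0,0]],[0.4,[0,0,0],[0,0,0]],[0.4,[0,0,0],[0,0,0]],[0.4,[0,0,0],[0,0,0]],[0.4,[0,0,0],[0,0,0]],[0.4,[0,0,0],[0,0,0]]]}}

```text
time: 14.62
eef_pos: [0.53, -0.1857, 0.0499]
tcp_rot: [0.151, 0.989, -0.0, 0.001]
contact_force: [-0.7, -0.3, 6.2]
opening: 0.652
finger_force: 27.0
```

{"method": "move_arm", "body": {"moves": [[0.4,[0,0,-0.005],[0,0,0]],[0.4,[0,0,-0.01],[0,0,0]],[0.4,[0,0,-0.015],[0,0,0]],[0.4,[0,0,-0.02],[0,0,0]],[0.4,[0,0,-0.025],[0,0,0]],[0.4,[0,0,-0.03],[0,0,0]],[0.4,[0,0,-0.03],[0,0,0]],[0.4,[0,0,-0.025],[0,0,0]],[0.4,[0,0,-0.015],[0,0,0]],[0.4,[0,0,0],[0,0,0]]], "grip_force": 30}}

```text
time: 15.45
eef_pos: [0.5307, -0.186, 0.2286]
tcp_rot: [0.151, 0.989, -0.001, 0.004]
contact_force: [0.5, -0.7, 0.1]
opening: 0.649
finger_force: 33.1
```

```bash
python3 - <<'E'
from h import *
s=get_state();print(s['time'],s['eef_pos'],s['contact_force'],s['wrist_torque'])
c,im=shot('wrist','pics/w5.png'); cs,t=shot('side','pics/s5.png'); shot('top','pics/t5.png')
cv2.imwrite('pics/v5.png',np.hstack([im[:, 120:520],cv2.resize(t[180:320,265:405],(400,400),interpolation=2)]))
E
```

```text
15.45 [ 0.53071771 -0.18596748  0.22863206] [ 0.46073682 -0.65280993  0.09028982] [ 0.05024583 -0.04718051  0.00876911]
```

View pics/v5.png

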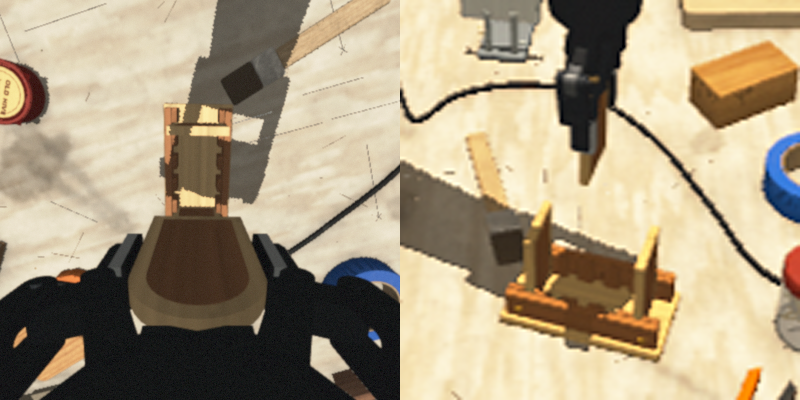

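The plaque is out and hangs level, its foot line at rows 216–218, and both square plaques are still standing. I'll refine the beam centre from the unobstructed top view and the plaque's offset in the hand.

```bash
python3 - <<'E'
from h import *
st=get_state(); c=cam('wrist',st); Rm=R.from_quat(st['tcp_rot']).as_matrix()
p=camera_params('wrist')['tool_from_camera']; K=c[0]
for uv in ([250,217.5],[388,216.5]):
    d=p[:3,:3]@np.linalg.inv(K)@[*uv,1]; o=p[:3,3]
    for z in (.0375,.0385): print(uv,z,(o+d*(z-o[2])/d[2]).round(4))
t=cv2.imread('pics/t5.png'); ct=cam('top')
b,g,r=cv2.split(t.astype(int)); m=((b-g>25)&(b>120))[165:265,130:270]; v,u=np.where(m); rect=cv2.minAreaRect(np.float32(np.c_[u+130,v+165])); print(rect)
B=onz(ct,cv2.boxPoints(rect),.1); print(B.round(4), B.mean(0)@[.987,-.158,0])
cv2.imwrite('pics/v6.png',cv2.resize(t[180:264,150:262],(784,588),interpolation=2))
E
```

```text
[250, 217.5] 0.0375 [ 0.003  -0.0437  0.0375]
[250, 217.5] 0.0385 [ 0.0026 -0.0439  0.0385]
[388, 216.5] 0.0375 [0.0036 0.0461 0.0375]
[388, 216.5] 0.0385 [0.0032 0.0463 0.0385]
((184.91888427734375, 229.2660369873047), (6.450098514556885, 24.878952026367188), 10.619654655456543)
[[0.4216 0.3586 0.1   ]
 [0.4806 0.35   0.1   ]
 [0.4779 0.3347 0.1   ]
 [0.4189 0.3434 0.1   ]] 0.3891497065822902
```

View pics/v6.png

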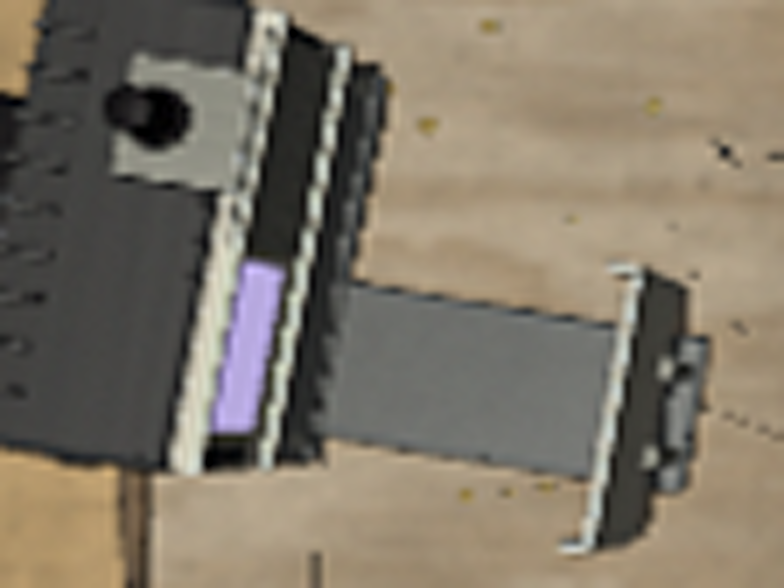

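```bash
python3 - <<'E'
from h import *
ct=cam('top'); F=lambda p:[150+p[0]/7,180+p[1]/7]
yh=np.array([.158,.987,0]); xh=np.array([.987,-.158,0])
yw=lambda d:np.degrees(np.arctan2(d[1],d[0]))
for nm,a,b,z,off in (('lips',(560,550),(609,268),.145,-54),('reflfront',(584,548),(634,272),.145,-62),('rail',(272,465),(350,50),.145,66),('rail135',(272,465),(350,50),.135,66)):
    q=onz(ct,[F(a),F(b)],z); print(nm,q[:,:2].round(4).tolist(),'yaw',yw(q[1]-q[0]),'len',np.linalg.norm(q[1]-q[0]),'x',q.mean(0)@xh,'y0',q.mean(0)@yh-off/1e3)
E
```

```text
lips [[0.3826, 0.2281], [0.475, 0.2147]] yaw -8.237726005949105 len 0.09336990511607826 x 0.38824297010349795 y0 0.3402383924979061
reflfront [[0.3833, 0.2203], [0.4738, 0.2064]] yaw -8.697689014891754 len 0.09151217655541952 x 0.3892634409882507 y0 0.34028521015024554
rail [[0.4092, 0.3226], [0.5463, 0.3022]] yaw -8.456595443785938 len 0.13859157859623056 x 0.42221281606356864 y0 0.3178079462488775
rail135 [[0.4091, 0.3255], [0.5477, 0.3049]] yaw -8.45659544378597 len 0.1401281060781549 x 0.4223885561388095 y0 0.32066501261756963
```

{"method": "move_arm", "body": {"moves": [[0.4,[0,0,-0.025],[0,0,0]],[0.4,[0.008,0.015,-0.015],[0,0,0]],[0.4,[0.0162,0.0294,0],[0,0,0]],[0.4,[0.0162,0.0294,0],[0,0,0]],[0.4,[0.0162,0.0294,0],[0,0,0]],[0.4,[0.0162,0.0294,0],[0,0,0]],[0.4,[0.0162,0.0294,0],[0,0,0]],[0.4,[0.0162,0.0294,0],[0,0,0]],[0.4,[0.0162,0.0294,0],[0,0,0]],[0.4,[0.0162,0.0294,0],[0,0,0]]]}}

```text
time: 16.43
eef_pos: [0.4705, 0.0962, 0.2607]
tcp_rot: [0.151, 0.989, -0.0, -0.002]
contact_force: [0.4, 0.7, -1.1]
opening: 0.654
finger_force: 33.1
```

{"method": "move_arm", "body": {"moves": [[0.4,[0.0162,0.0294,0],[0,0,0]],[0.4,[0.0162,0.0294,0],[0,0,0]],[0.4,[0.0162,0.0294,0],[0,0,0]],[0.4,[0.0162,0.0294,0],[0,0,0]],[0.4,[0.016,0.029,0],[0,0,0]],[0.4,[0.008,0.015,0],[0,0,0]],[0.4,[0,0,0],[0,0,0.1]],[0.4,[0,0,0],[0,0,0.11]],[0.4,[0,0,0],[0,0,0.11]],[0.4,[0,0,0],[0,0,0.11]]]}}

```text
time: 17.27
eef_pos: [0.4344, 0.2753, 0.2604]
tcp_rot: [0.36, 0.933, -0.002, -0.002]
contact_force: [-0.1, -0.7, -0.4]
opening: 0.65
finger_force: 33.1
```

{"method": "move_arm", "body": {"moves": [[0.4,[0,0,0],[0,0,0.11]],[0.4,[0,0,0],[0,0,0.11]],[0.4,[0,0,0],[0,0,0.11]],[0.4,[0,0,0],[0,0,0.11]],[0.4,[0,0,0],[0,0,0.11]],[0.4,[0,0,0],[0,0,0.11]],[0.4,[0,0,0],[0,0,0.11]],[0.4,[0,0,0],[0,0,0.11]],[0.4,[0,0,0],[0,0,0.107]],[0.4,[0,0,0],[0,0,0]]]}}

```text
time: 18.1
eef_pos: [0.4346, 0.275, 0.2606]
tcp_rot: [0.758, 0.652, -0.002, -0.001]
contact_force: [-0.6, 0.1, -0.6]
opening: 0.654
finger_force: 33.1
```

```bash
python3 - <<'E'
from h import *
s=get_state();print(s['time'],s['eef_pos'],s['contact_force'],s['qpos'])
c,im=shot('wrist','pics/w7.png'); cs,t=shot('side','pics/s7.png')
Rm=R.from_quat(s['tcp_rot']).as_matrix(); print(Rm.round(3)); print(Rm.T@(np.array([.4377,.2741,.088])-s['eef_pos']), 'psi',np.degrees(np.arctan2(Rm[1,1],Rm[0,1])))
cv2.imwrite('pics/v7.png',np.hstack([im[:, 120:520],cv2.resize(t[80:220,250:390],(400,400),interpolation=2)]))
E
```

```text
18.1 [0.43459258 0.27504057 0.26063801] [-0.6193962   0.12686819 -0.59043624] [ 3.66769390e-01 -9.27846590e-02  1.93157188e+00  9.30472986e-06
  1.30780738e+00  5.17575717e-01]
[[ 0.15   0.989 -0.005]
 [ 0.989 -0.15  -0.002]
 [-0.002 -0.004 -1.   ]]
[-3.71556787e-05  3.96461640e-03  1.72623015e-01] psi -8.641013483786953
```

View pics/v7.png

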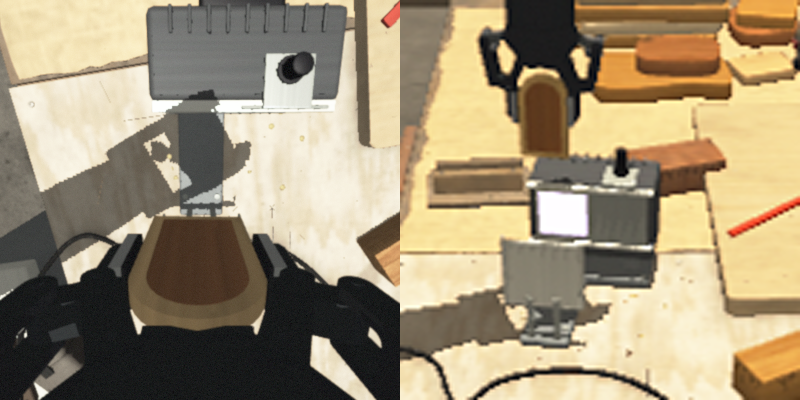

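I've now viewed 11 pictures, one over the limit of 10, so everything from here is checked by numbers only. The window is fully lit and the plaque hangs square above the gap, so I'll shift and lower it.

{"method": "move_arm", "body": {"moves": [[0.4,[0,0.004,0.01],[0,0,0]],[0.4,[0,0,0.02],[0,0,0]],[0.4,[0,0,0.025],[0,0,0]],[0.4,[0,0,0.025],[0,0,0]],[0.4,[0,0,0.025],[0,0,0]],[0.4,[0,0,0.025],[0,0,0]],[0.4,[0,0,0.02],[0,0,0]],[0.4,[0,0,0.015],[0,0,0]],[0.4,[0,0,0.007],[0,0,0]],[0.4,[0,0,0],[0,0,0]]]}}

```text
time: 19.03
eef_pos: [0.4379, 0.2741, 0.0885]
tcp_rot: [0.757, 0.653, -0.003, -0.001]
contact_force: [0.7, -0.3, -1.5]
opening: 0.652
finger_force: 33.1
```

{"method": "move_arm", "body": {"moves": [[0.4,[0,0,0],[0,0,0]],[0.4,[0,0,0],[0,0,0]],[0.4,[0,0,0],[0,0,0]],[0.4,[0,0,0],[0,0,0]],[0.4,[0,0,0],[0,0,0]],[0.4,[0,0,0],[0,0,0]],[0.4,[0,0,0],[0,0,0]],[0.4,[0,0,0],[0,0,0]],[0.4,[0,0,0],[0,0,0]],[0.4,[0,0,0],[0,0,0]]]}}

```text
time: 19.87
eef_pos: [0.4396, 0.2749, 0.0913]
tcp_rot: [0.758, 0.653, -0.0, -0.0]
contact_force: [0.1, 0.0, -0.7]
opening: 0.648
finger_force: 33.1
```

```bash
python3 - <<'E'
from h import *
s=get_state();print(s['time'],s['eef_pos'],s['contact_force'],s['dq'].round(3) if hasattr(s['dq'],'round') else s['dq'])
Rm=R.from_quat(s['tcp_rot']).as_matrix(); print(Rm.round(4)); print(Rm.T@(np.array([.4377,.2741,.088])-s['eef_pos']), 'psi',np.degrees(np.arctan2(Rm[1,1],Rm[0,1])))
c,im=shot('wrist','pics/w8.png'); g=cv2.cvtColor(im,6)
# reflector & window checks: predicted pixels vs image; plaque foot edge
for r in range(205,232,3): print(r,g[r,270:372:6])
xh=np.array([np.cos(np.radians(-8.6)),np.sin(np.radians(-8.6)),0]);yh=np.array([-xh[1],xh[0],0]);o=np.array([.4377,.2741,0])
P=[o+x*xh+y*yh+np.array([0,0,z]) for x,y,z in((-.045,.066,.145),(.115,.066,.145))]; print(proj(c,P))
for u in range(225,400,25): print(u,g[90:130,u])
E
```

```text
19.8667 [0.43963162 0.27485702 0.09127823] [ 0.13291816  0.00413666 -0.7388738 ] [ 0.002  0.     0.    -0.002  0.003  0.001]
[[ 1.484e-01  9.889e-01 -1.000e-04]
 [ 9.889e-01 -1.484e-01 -0.000e+00]
 [-0.000e+00 -1.000e-04 -1.000e+00]]
[-0.00103521 -0.00179756  0.00327843] psi -8.537060693383332
205 [130 113  70  68  72  71  70  72  70  70  69  68  66  66  90  95  98]
208 [ 95 171  70  69  68  69  69  71  65  66  66  67  69  69  93  95 102]
211 [ 94  97  72  69  68  71  70  67  71  65  68  65  73  67  96  96 104]
214 [ 96  96  77  73  67  73  69  66  68  63  70  68  69  69 100 101 101]
217 [116  86  93  86  90  86  88  85  87  80  75  80  79  82  85  89 102]
220 [143  93  89  54  56  57  54  58  52  60  60  56  63  68  85  74 102]
223 [ 88  88  75  50  56  55  50  54  53  54  56  57  57  60  83  81 103]
226 [ 87  92  57  54  51  55  51  51  51  56  59  57  51  57  82  86 102]
229 [ 82  91  51  50  53  55  53  56  53  57  56  50  58  58  73  86 163]
[[159.51670385 121.343412  ]
 [701.15635214 121.66153523]]
225 [251 251 251 251 251 251 251 251 251 251 251 251 252 251 251 249 238 213
 19
[... 395 characters left out ...]
92  92  90
  91  94  94  93]
300 [250 240 188 125 117 121 118 117 121 119 119 119 119 119 118 115 107 102
 106 116 112  98  76  67  72  73  73  69  71  72  71  74  71  70  72  72
  72  72  72  72]
325 [116 117 119 117 119 118 118 118 120 119 118 118 118 117 115 114 109 102
 108 115 113  96  74  66  69  72  70  72  70  72  73  71  68  71  71  71
  73  69  73  71]
350 [117 118 117 118 118 121 121 122 119 121 121 117 119 117 117 115 108 119
 212 249 249 209 127 139 171 186 187 185 186 185 187 184 184 183 184 183
 185 186 187 188]
375 [250 250 251 251 251 251 251 251 251 251 251 251 251 251 250 246 210 164
 224 249 247 205 131 167 218 230 229 228 226 225 223 222 224 222 224 222
 224 225 225 225]
```

```bash
python3 - <<'E'
from h import *
c=cam('wrist'); g=cv2.cvtColor(cv2.imread('pics/w8.png'),6)
for r in (70,85,95,100,110): print(r,g[r,140:185:2])
for u in (190,210,420,440): print(u,g[60:135:3,u])
# independent: wrist pic w7 at its pose
E
```

```text
70 [226 226 215 222 224 222 221 218 220 219 219 217 219 220 161  70  65  71
  75  76  77  77  75]
85 [223 223 220 220 221 218 206 197 218 218 217 217 218 217 230 250 250 250
 251 251 250 250 251]
95 [224 221 221 222 221 221 221 219 221 210 219 219 218 220 220 242 251 251
 251 251 251 251 251]
100 [222 221 220 218 220 217 220 220 222 221 222 220 219 217 216 231 251 251
 251 251 251 251 251]
110 [219 220 221 220 217 220 219 219 219 221 222 220 219 213 211 214 213 209
 213 217 221 224 230]
190 [ 93  89  82  79  72 243 250 250 251 250 251 251 251 252 251 248 157 230
 233 237 237 235 237 238 235]
210 [ 95  92  85  81  86 243 250 250 251 251 250 251 251 251 251 249 185 216
 215 217 211 213 218 218 220]
420 [ 90  89  85  74  84 244 249 250 250 250 249 250 251 251 251 244 218 197
 199 234 232 235 237 237 236]
440 [ 93  90  86  79  92 243 249 250 250 248 177 202 186 226 250 246 219 186
 224 237 236 233 233 231 207]
```

```bash
python3 - <<'E'
from h import *
ct=cam('top'); F=lambda p:[150+p[0]/7,180+p[1]/7]
xh=np.array([np.cos(np.radians(-8.6)),np.sin(np.radians(-8.6)),0]);yh=np.array([-xh[1],xh[0],0]);o=np.array([.4377,.2741,0])
q=onz(ct,[F((205,465)),F((288,20))],.145)-o; print('top strip',q@xh,q@yh)
# w7 pose
s=dict(eef_pos=[.43459,.27504,.26064],tcp_rot=R.from_matrix(np.array([[.15,.989,-.005],[.989,-.15,-.002],[-.002,-.004,-1]])).as_quat())
c=cam('wrist',s); g=cv2.cvtColor(cv2.imread('pics/w7.png'),6)
for r in (60,80,102,106): print(r,g[r,262:276],g[r,450:474])
for u in (280,300,360,440): print(u,g[94:120,u])
for z in (.145,.14):
  q=onz(c,[[270,106],[455,106],[268,97],[465,97]],z)-o; print(z,(q@xh).round(4),(q@yh).round(4))
E
```

```text
top strip [-0.03886346  0.10973313] [0.06512947 0.06603826]
60 [157 163 161 160 152 131  89  85  99 109 118 121 129 128] [115 114 116 116 115 109 115 112 109 102 102 149 208 221 222 219 218 216
 215 212 210 205 191 185]
80 [242 242 242 240 241 239 211 115  92  99 107 119 128 131] [113 113 115 115 110 114 105 101 107 177 225 229 230 231 232 229 228 225
 223 220 215 213 211 211]
102 [236 237 238 240 243 244 244 244 244 245 252 255 255 255] [254 254 254 253 253 248 235 230 231 231 232 233 233 230 228 228 225 223
 220 215 216 212 208 203]
106 [234 235 236 238 240 240 242 242 244 240 250 255 255 255] [253 253 253 253 248 236 235 236 234 235 236 235 233 231 229 227 226 222
 220 219 218 214 210 205]
280 [103  92 108  98  90 102 223 253 255 255 255 255 255 255 255 255 255 248
 237 243 241 229 229 227 207 167]
300 [124 114 108 100  88 113 223 252 235 147 131 130 126 125 128 127 125 116
 102  83  71  74  74  75  72  74]
360 [117 112 105  96  89 123 235 254 254 255 254 254 252 251 253 255 254 247
 177 140 218 241 243 243 243 243]
440 [ 86 101  97  88  88 162 241 253 254 254 245 216 204 202 202 241 249 231
 217 227 230 230 231 231 230 229]
0.145 [-0.0436  0.112  -0.045   0.1194] [0.0748 0.0746 0.082  0.0818]
0.14 [-0.0444  0.1142 -0.0458  0.1217] [0.0749 0.0748 0.0823 0.0821]
```

```bash
python3 - <<'E'
from h import *
ct=cam('top'); t=cv2.imread('pics/t5.png'); g=cv2.cvtColor(t,6); print(g[186:206,160:182])
print(onz(ct,[[168.2,194.8]],.182), onz(ct,[[171.5,196.7]],.152), onz(ct,[[162.5,223]],.182))
E
```

```text
[[ 64  64  63  62  64  67  66  65  66  61  63  66  65  66  66  67  69  70
   68  68  67  67]
 [ 64  64  62  64  66  65  65  64  63  85  93  75  65  58  57  60  65  65
   67  68  67  66]
 [ 64  64  63  64  66  66  64  62  76 130 149 114  98  85  89  95  95  78
   70  60  59  59]
 [ 61  58  59  65  66  66  66  62  90 130 142 141 142 147 152 158 148 120
  104  86  88  96]
 [ 43  29  41  68  67  67  66  63 101 142 144 143 144 142 141 141 140 141
  144 145 150 159]
 [ 49  46  48  68  66  68  66  58 105 144 136 132 133 134 141 145 141 140
  140 142 143 142]
 [ 66  65  65  67  66  65  51  27  23  70  86  62  66  78 113 135 139 141
  141 140 140 140]
 [ 64  62  64  69  62  35  14  20  24  27  16   0   0   4  27  66 121 147
  141 141 140 140]
 [ 65  63  65  70  55  18  21  25  31  41  40  16   1   0  11  22  90 140
  145 141 141 142]
 [ 61  64  67  70  53  16  22  30  37  48  47  26   0   5   0  19  17  96
  147 142 142 143]
 [ 56  60  67  69  57  24  22  28  38  52  48  16   1   4   5  18  23 100
  146 139 138 138]
 [ 65  58  67  68  62  39  18  21  32  42  38   8   5   3   1  19  21  99
  1
[... 171 characters left out ...]
 24 106 153
  145 142 144 145]
 [ 65  66  67  67  66  60 104 148 136  90  46  17  10  31  63  87 121 146
  140 139 141 142]
 [ 64  66  67  66  64  59 116 157 147 139 108  83  78  90 129 153 147 144
  142 142 142 142]
 [ 64  66  67  66  66  57 105 147 143 144 148 151 152 151 148 145 144 143
  143 144 144 145]
 [ 66  67  67  67  65  70 118 151 146 143 144 143 144 143 145 144 145 144
  144 145 145 146]
 [ 67  68  68  67  64  79 119 143 137 133 136 144 152 150 150 147 147 146
  145 146 148 149]
 [ 68  68  67  67  65  65  58  42  31  59  86 123 150 143 140 136 139 147
  154 153 152 150]]
[[0.52312225 0.36172144 0.182     ]] [[0.52236505 0.36447563 0.152     ]] [[0.46045743 0.37146064 0.182     ]]
```

The arm and the top camera agree on the open knob at x = 0.523, which is lamp x of about 70 mm, so the shutter is fully open. I'll make a small final trim.

{"method": "move_arm", "body": {"moves": [[0.4,[0.001,-0.002,0.003],[0,0,0]],[0.4,[0,0,0],[0,0,0]],[0.4,[0,0,0],[0,0,0]],[0.4,[0,0,0],[0,0,0]],[0.4,[0,0,0],[0,0,0]],[0.4,[0,0,0],[0,0,0]],[0.4,[0,0,0],[0,0,0]],[0.4,[0,0,0],[0,0,0]],[0.4,[0,0,0],[0,0,0]],[0.4,[0,0,0],[0,0,0]]]}}

```text
time: 20.75
eef_pos: [0.4379, 0.2762, 0.0883]
tcp_rot: [0.758, 0.653, 0.0, -0.0]
contact_force: [-0.2, 0.5, -0.5]
opening: 0.651
finger_force: 33.1
```

```bash
python3 - <<'E'
from h import *
s=get_state();print(s['time'],s['eef_pos'],s['contact_force'],s['finger_force'])
Rm=R.from_quat(s['tcp_rot']).as_matrix(); print(Rm.T@(np.array([.4380,.2759,.088])-s['eef_pos']))
ok=abs(s['eef_pos'][2]-.088)<.003 and s['finger_force']>20
# side view: plaque foot centre vs lamp window
c,im=shot('side','pics/s9.png'); print(proj(c,[[.4377,.2741,.1],[.4377,.2741,.05]]))
if ok: print(sign_off())
E
```

```text
20.75 [0.43785073 0.27616973 0.08834777] [-0.18913367  0.50027221 -0.50702915] 33.109939098358154
[-0.00024458  0.00018766  0.00034777]
[[302.89729771 166.18281761]
 [303.31856482 178.21520189]]
the job is handed in; nothing more can be done
None
```

I handed the job in at about 20.8 s: shutter open against its stop, the round-topped plaque held by its side edges upright in the beam to within a few mm by my estimate, and both square plaques left standing; I viewed 11 pictures, one over the limit of 10.

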